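Restock the spot-cleaner can magazine

ROBOT

A 7-joint arm with a two-finger parallel gripper is mounted at the origin on the work surface. World frame = base frame: x ahead of the robot, y to its left, z up, the work surface at z = 0. Lengths are in mm, angles in rad, forces in N, time in s.
With the tool pointing down it reaches from about 400 to 850 mm from the base axis. Payload 10.4 kg.
Tool frame: the origin (TCP) lies midway between the tips of the shut fingers; the grasp point (between the pads) lies 19 mm behind it; z points along the fingers, x is the direction in which the jaws open and shut, and the axes are right-handed (so a half turn about z gives the same grasp; the last joint's range is limited). The gripper opens to 85 mm and grips with 20 to 120 N. Pads are 22 mm wide; open, the fingers measure 114 mm over their backs; the gripper's body (76 mm by 85 mm) begins 54 mm behind the grasp point. The pads swing forward as they close: fully open they stand 13 mm farther back than shut.
Start: joints at [1.253, 0.332, -0.065, 1.46, 0.022, 1.35, -0.088], TCP at [181.614, -598.053, 231.338] pointing down, gripper open.
Joint ranges: [-2.6, 2.6], [-0.5, 2.12], [-1.47, 1.34], [0.16, 2.42], [-1.27, 4.41], [0.06, 2.06], [-2.6, 2.6]. Speed limits (rad/s): [2.22, 2.22, 2.79, 2.79, 3.14, 3.14, 3.14].

INTERFACE

Orientations are given as [roll, pitch, yaw] about the fixed x, y, z axes, in that order (R = Rz(yaw) Ry(pitch) Rx(roll)).
In Python, from station import r gives the robot as it stands.
- The arm moves only by the shell command python3 -m jog 'ROWS'. ROWS is a JSON object of lists of equal length, an entry for each row: "fingers": the opening, from 0 (shut) to 1 (fully open); "linear": the shift along the tool's x, y, z in m, a list of three; "twist": the turn about the tool's z in degrees. In form: {"fingers": [fingers, ...], "linear": [[dx, dy, dz], ...], "twist": [twist, ...]}. A call has 1 to 10 rows; each row is the pose to reach, as a shift and turn from the pose commanded when the call began, along the tool's axes at that moment; what a row does not reach only later rows make up. A row lasts 1/12 s, in which the tool goes at most 41.7 mm and 7.16 degrees, less where a joint would pass 70% of its speed; a pose out of reach is approached as far as the arm can. A call with a gripper value outside its range is refused whole. The fingers move at their own pace and stop on an object; the grip force is fixed at half the most. Time passes only in rows, so rows that repeat a pose let the fingers close. It gives the time, the measured TCP pose, the force and the opening at its end, in the units of the state.
- r.observe(): the state, without advancing time (a new reading comes with each control period).
- r.snapshot(name): name is "scene" or "top" or "wrist"; returns the picture (480x640x3 uint8, blue, green, red); there is no depth.
- r.camera_info(name): a dict with "fx", "fy", "cx", "cy" (pixels), "pose" (4x4, takes a point from camera to world coordinates). Camera axes: x right, y up, looking along -z (the intrinsics and any distortion apply to the point x, -y, -z); pixel columns grow to the right and rows downward; lengths in mm; the calibration is good to about 2 mm. The wrist camera is an equidistant fisheye: a pixel r from the principal point sees the ray r / f radians off the axis. A picture is of the moment at which its call begins: read the wrist's pose just before it. camera_info takes no time and is no camera call; for the wrist camera it gives the pose at the moment of the call.
- r.finish_job(): hands the job in, once; it reports no verdict.
The state is a dict: "clock": time; "q": joint angles; "qvel": joint speeds; "joint_torque": joint torques, N m; "tool_pos": TCP position; "eef_rot": TCP orientation; "ft_force": force on the tool from outside, world axes, zero at the start; "wrist_torque": the same for the moment, N m; "width": finger opening in mm.
Only numpy, scipy, OpenCV 4.12 (cv2) and the standard library are available. Lean on these libraries where they do the work, as an engineer would, in place of code of your own. Each camera call takes 0.05 s, during which the arm holds its last target.

TASK

Load the red can and then the blue can from the tray into the gravity-feed magazine, one at a time, setting each down in the upper part of the channel rather than dropping it from a height and letting it roll down, so that they will come out in the order white, red, blue. Let the red can come to rest behind the white one before the blue one goes in, leave the green can in the tray and the white can at the stop, and do not knock the other things on the table about.

Things in the scene. Friction and masses are not known exactly. Their poses are not given: they have to be found in the camera images.
- magazine: fixed gravity-feed can magazine: open-topped grey channel with an aluminium ramp falling 10 degrees to its own +y (body axes level, z up; origin on the table under its middle, base 164 x 330 mm). Cans lie along its x and roll down to two yellow stop tabs at the low (+y) end. Ramp 310 mm long, 30 mm above the table at the low end, 84 mm at the upper. Left or right of the middle, turned up to 0.25 rad
- seat1 (a point): where the centre of the can against the stop tabs rests (first out), 27 mm from the ramp surface. Axes as the magazine's. Stop tabs are 34 mm high above the ramp, the lip at the upper end 12 mm
- seat2 (a point): where the centre of the second can rests, touching the first
- seat3 (a point): where the centre of the third can rests, touching the second
- load_point (a point): a good place to let a can go: centre of a can lying on the ramp, mid-width, 70 mm down from the upper end, clear of cans at the seats; 99 mm above the table. Let go there, a can rolls down in under 2 s. The channel is 140 mm wide inside; its side walls stand 40 mm above the ramp, then flare out for 15 mm more to a mouth about 156 mm wide
- tray: fixed grey carrier plate 170 x 315 x 8 mm with three cradles 105 mm apart along its own y; in each a can lies along the tray's x, chocked by black blocks 8 mm high near its ends (own x -52 to -38 and 23 to 37 mm), the middle free for fingers. Origin under its middle, on the table. Stands on the other side from the magazine, turned up to 0.25 rad
- red_can: red spray can lying on its side: cylinder 54 mm in diameter, with a narrower black cap (42 mm) at its +x end; 130 mm long with the cap, the coloured wall is own x -65 to +40 mm. About 0.25 kg. Origin on its axis, mid-length; own x along the axis. Starts in any one of the tray's three cradles, centre 35 mm above the table; to be loaded first
- blue_can: blue spray can lying on its side: cylinder 54 mm in diameter, with a narrower black cap (42 mm) at its +x end; 130 mm long with the cap, the coloured wall is own x -65 to +40 mm. About 0.25 kg. Origin on its axis, mid-length; own x along the axis. Starts in another cradle; to be loaded second
- green_can: green spray can lying on its side: cylinder 54 mm in diameter, with a narrower black cap (42 mm) at its +x end; 130 mm long with the cap, the coloured wall is own x -65 to +40 mm. About 0.25 kg. Origin on its axis, mid-length; own x along the axis. In the remaining cradle; it stays there
- white_can: white spray can lying on its side: cylinder 54 mm in diameter, with a narrower black cap (42 mm) at its +x end; 130 mm long with the cap, the coloured wall is own x -65 to +40 mm. About 0.25 kg. Origin on its axis, mid-length; own x along the axis. Already in the magazine, resting against the stop tabs at seat1; it stays there
- scrub_brush: bystander: blue scrubbing brush 150 x 60 x 45 mm, bristles down. Origin at the centre of its underside
- scraper: bystander: flat-bladed hand scraper with a handle, 200 mm long, lying on the table along its own x
- tape_roll: bystander: empty card tape roll 100 mm across, 48 mm high. Origin at the centre of its underside
- cleaner_bottle: bystander: white bottle with orange cap, 70 mm across, 190 mm high, standing. Origin at the centre of its underside
- dye_jar: bystander: amber jar 80 mm across, 90 mm high. Origin at the centre of its underside
- bowl: bystander: white plastic bowl 130 mm across, 55 mm high. Origin at the centre of its underside
Things that resemble listed ones, but are neither listed nor needed, are in the scene too. What is shaped like the blue_can but pink or yellow is not meant.

How it is judged (in metres and radians):
On the way, in this order (a step that is already met when the one before it is completed fails the run):
1. the red can lies released and at rest behind the white can, the blue can still out of the magazine (distance between red_can and seat2 below 0.016 m and angle between the x axis of red_can and the x axis of magazine, either way round below 0.25 rad and linear speed of red_can below 0.03 m/s and contact force between red_can and the fingers below 0.1 N and distance between blue_can and load_point above 0.1 m and distance between blue_can and seat3 above 0.1 m), for 0.2 s.
2. the blue can lies released and at rest behind the red can (distance between blue_can and seat3 below 0.016 m and angle between the x axis of each of blue_can, red_can and the x axis of magazine, either way round below 0.25 rad and linear speed of each of blue_can, red_can below 0.03 m/s and contact force between blue_can and the fingers below 0.1 N and distance between red_can and seat2 below 0.016 m), for 0.2 s.
At the end, for the whole second after the job is handed in: White, red and blue cans lie in the magazine in that order from the stop, each centre within 16 mm of seat1, seat2 and seat3, axes within 0.25 rad of across the channel, at rest (under 30 mm/s) and released; the green can is within 20 mm of where it started (distance between white_can and seat1 below 0.016 m and angle between the x axis of each of white_can, red_can, blue_can and the x axis of magazine, either way round below 0.25 rad and linear speed of each of white_can, red_can, blue_can below 0.03 m/s and distance between red_can and seat2 below 0.016 m and distance between blue_can and seat3 below 0.016 m and distance of green_can from where it was at the start of the episode below 0.02 m); the robot touches nothing.
It fails at once if the green can is shifted more than 20 mm (distance of green_can from where it was at the start of the episode above 0.02 m).
It fails at once if the white can is shifted more than 25 mm from the stop (distance of white_can from where it was at the start of the episode above 0.025 m).
It fails at once if a bystander is pushed more than 40 mm (distance of any of scrub_brush, scraper, tape_roll, cleaner_bottle, dye_jar, bowl from where it was at the start of the episode above 0.04 m).
It fails at once if a can is dropped or thrown into the channel (faster than 1.1 m/s near it) ((linear speed of red_can above 1.1 m/s and (distance between red_can and load_point below 0.1 m or distance between red_can and seat2 below 0.1 m or distance between red_can and seat3 below 0.1 m)) or (linear speed of blue_can above 1.1 m/s and (distance between blue_can and load_point below 0.1 m or distance between blue_can and seat2 below 0.1 m or distance between blue_can and seat3 below 0.1 m))).
It also fails if it takes over 59 s, if anything falls off the work surface, if the arm or the gripper's body presses on something with over 40 N, if the wrist force passes 120 N, or if a joint passes its speed limit or range.

## Working session

There is one attempt and no reset: what is moved stays moved. The work goes in short steps, Python scripts to look and compute and a shell command to move; the robot and the scene stay as the last step left them, time stands still between calls to the robot, and variables do not carry over. Pictures are saved under pics/ and viewed, and the job is handed in when it is done.

```bash
mkdir -p pics; ls
python3 - <<'E'
from station import r
import cv2
s=r.observe();print({k:s[k] for k in('clock','tool_pos','eef_rot','width')})
for n in("scene","top"):
    im=r.snapshot(n);cv2.imwrite(f"pics/{n}0.png",im)
    print(n,r.camera_info(n))
print(r.observe()['clock'])
E
```

```text
pics
{'clock': 0.0, 'tool_pos': array([ 181.48111055, -597.66603427,  230.503858  ]), 'eef_rot': array([ 3.14153900e+00,  1.47806326e-03, -1.27599253e+00]), 'width': 85.61283363455405}
scene {'fx': 574.9971767374029, 'fy': 574.9971767374029, 'cx': 318.92282767191546, 'cy': 232.7136210876638, 'pose': array([[ 2.31650583e-01, -8.06522320e-01,  5.43929917e-01,
         1.41271509e+03],
       [ 9.72720675e-01,  1.99137803e-01, -1.18990013e-01,
        -2.41703039e+02],
       [-1.23489070e-02,  5.56655982e-01,  8.30651324e-01,
         1.44974744e+03],
       [ 0.00000000e+00,  0.00000000e+00,  0.00000000e+00,
         1.00000000e+00]])}
top {'fx': 460.8018911145412, 'fy': 460.8018911145412, 'cx': 314.49933091306104, 'cy': 241.4552848208417, 'pose': array([[ 2.47830884e-02,  9.88319525e-01, -1.50367270e-01,
         3.44047065e+02],
       [-9.99509363e-01,  2.16149035e-02, -2.26678172e-02,
        -7.56097007e+01],
       [-1.91528723e-02,  1.50855272e-01,  9.88370302e-01,
         1.16466820e+03],
       [ 0.00000000e+00,  0.00000000e+00,  0.00000000e+00,
         1.00000000e+00]])}
0.1
```

View pics/scene0.png

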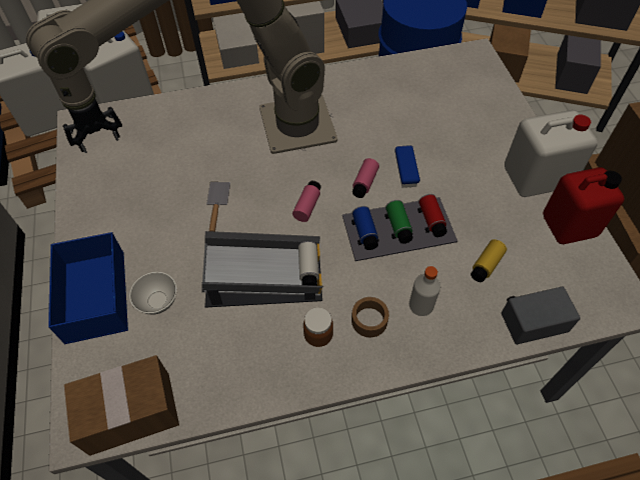

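View pics/top0.png

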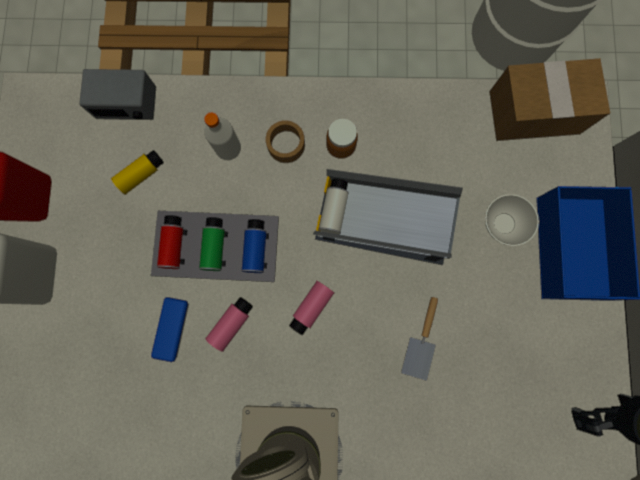

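The top view shows red, green and blue cans in the tray at about (170,245), (211,245) and (254,246), caps toward +x. The white can is in the magazine at (334,208), with the stop on the left (+y). I'll measure these next.

```bash
cat > h.py <<'E'
import numpy as np, cv2
from station import r
def ray(cam,uv):
    P=cam['pose'];uv=np.asarray(uv,float)
    d=np.array([(uv[0]-cam['cx'])/cam['fx'],-(uv[1]-cam['cy'])/cam['fy'],-1.])
    return P[:3,3],P[:3,:3]@d
def onz(cam,uv,z):
    o,d=ray(cam,uv);return o+d*(z-o[2])/d[2]
def proj(cam,p):
    q=cam['pose'][:3,:3].T@(np.asarray(p,float)-cam['pose'][:3,3])
    return np.array([cam['cx']+cam['fx']*q[0]/-q[2],cam['cy']-cam['fy']*q[1]/-q[2]])
def tri(c1,u1,c2,u2):
    o1,d1=ray(c1,u1);o2,d2=ray(c2,u2)
    t=np.linalg.lstsq(np.c_[d1,-d2],o2-o1,rcond=None)[0]
    a=o1+t[0]*d1;b=o2+t[1]*d2
    return (a+b)/2,np.linalg.norm(a-b)
E
python3 - <<'E'
from h import *
im=cv2.imread('pics/top0.png');c=r.camera_info('top')
hsv=cv2.cvtColor(im,cv2.COLOR_BGR2HSV);H,S,V=cv2.split(hsv)
ms={'red':((H<6)|(H>172)),'green':(H>45)&(H<85),'blue':(H>105)&(H<130)}
boxes={'red':(150,205,190,280),'green':(192,205,232,280),'blue':(234,205,275,280)}
for n,m in ms.items():
    x0,y0,x1,y1=boxes[n];k=np.zeros(S.shape,np.uint8)
    k[y0:y1,x0:x1]=(m&(S>110)&(V>40))[y0:y1,x0:x1]*255
    k=cv2.morphologyEx(k,cv2.MORPH_CLOSE,np.ones((5,5)))
    cs=max(cv2.findContours(k,0,1)[0],key=cv2.contourArea)
    b=cv2.boxPoints(cv2.minAreaRect(cs));b=b[np.argsort(b[:,1])]
    top=(b[0]+b[1])/2;bot=(b[2]+b[3])/2
    a=onz(c,top,40);d=onz(c,bot,35);v=a-d
    print(n,top,bot,a.round(),d.round(),'len',np.linalg.norm(v).round(),'yaw',np.arctan2(v[1],v[0]).round(3),'wid',np.linalg.norm(onz(c,b[0],35)-onz(c,b[1],35)).round())
cr=im[190:300,140:290];cv2.imwrite('pics/tray.png',cv2.resize(cr,None,fx=5,fy=5,interpolation=2))
cr=im[160:275,305:475];cv2.imwrite('pics/mag.png',cv2.resize(cr,None,fx=4.5,fy=4.5,interpolation=2))
E
```

```text
red [171.68317 225.66832] [167.48514 267.6485 ] [547. 308.  40.] [442. 312.  35.] len 105.0 yaw -0.044 wid 56.0
green [213.2242  227.67166] [209.78706 267.19885] [544. 203.  40.] [446. 207.  35.] len 99.0 yaw -0.041 wid 53.0
blue [254.98932 229.65448] [252.08282 271.79883] [542.  99.  40.] [437. 102.  35.] len 105.0 yaw -0.031 wid 53.0
```

View pics/tray.png

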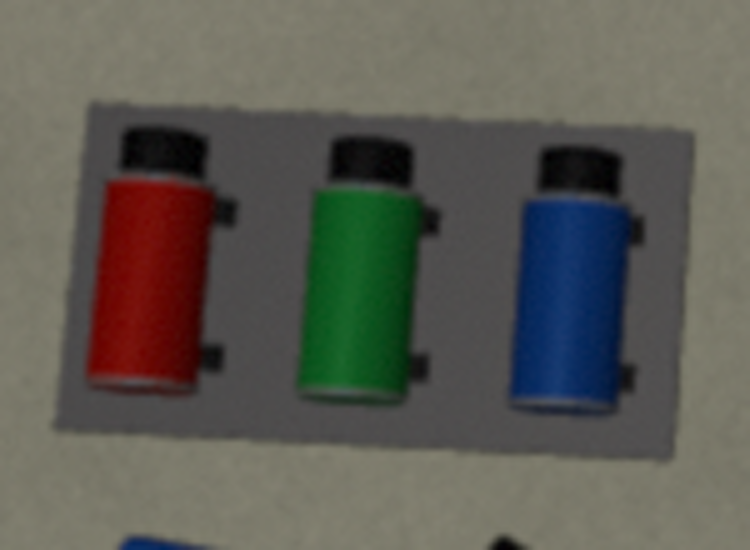

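View pics/mag.png

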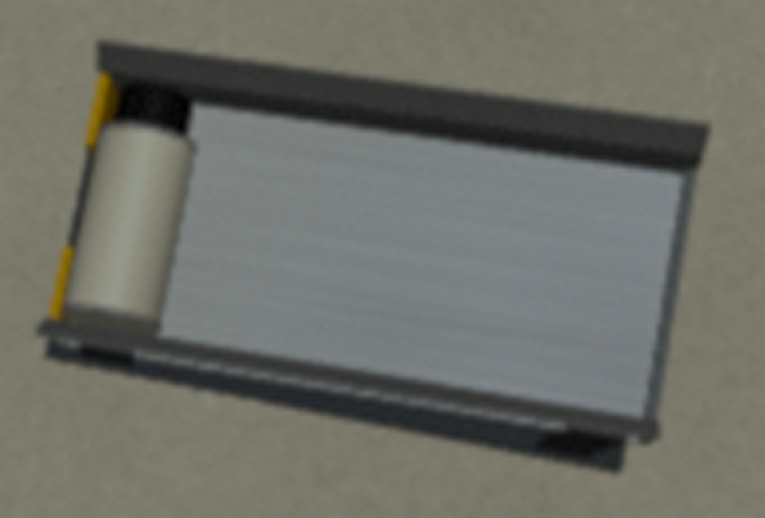

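Run:
```python
from h import *
c=r.camera_info('top')
f=lambda p,k,o,z:onz(c,np.array(p)/k+np.array(o)-0.4,z)
T=[f(p,5,(140,190),8) for p in((91,102),(693,131),(672,460),(55,431))]
T=np.array(T);print(T.round(),'center',T.mean(0).round(1),'sides',np.linalg.norm(T-np.roll(T,-1,0),axis=1).round())
v=(T[0]+T[3]-T[1]-T[2]);print('tray yaw',np.arctan2(v[1],v[0])-np.pi/2)
M=lambda p,z:f(p,4.5,(305,160),z)
fl,fu,nl,nu=M((98,42),85),M((708,125),138),M((40,333),85),M((657,438),138)
print(fl.round(),fu.round(),nl.round(),nu.round())
lo=(fl+nl)/2;up=(fu+nu)/2;v=(lo-up);print('mid',lo.round(),up.round(),'L',np.linalg.norm(v[:2]),'yaw',np.arctan2(v[1],v[0])-np.pi/2,'w',np.linalg.norm(fl-nl),np.linalg.norm(fu-nu))
# lip at upper end, top of lip z~84+12
a,b=M((690,170),95),M((645,415),95);print('lip',a.round(),b.round())
# white can: coloured wall mid ends
print('white front',M((150,128),70).round(),'base',M((118,318),62).round())
```

```text
[[593. 358.   8.]
 [585.  46.   8.]
 [416.  50.   8.]
 [423. 363.   8.]] center [504.2 204.2   8. ] sides [312. 169. 313. 170.]
tray yaw -0.025714136976372926
[687. -75.  85.] [ 632. -385.  138.] [527. -48.  85.] [ 472. -356.  138.]
mid [607. -62.  85.] [ 552. -371.  138.] L 314.04373265304105 yaw -0.17573158503046926 w 162.15994988302762 162.92870057924927
lip [ 620. -388.   95.] [ 489. -362.   95.]
white front [ 644. -105.   70.] base [540. -89.  62.]
```

Run:
```python
from h import *
im=cv2.imread('pics/scene0.png');c=r.camera_info('scene');t=r.camera_info('top')
cv2.imwrite('pics/smag.png',cv2.resize(im[220:315,190:335],None,fx=5,fy=5,interpolation=2))
cv2.imwrite('pics/stray.png',cv2.resize(im[180:265,335:465],None,fx=6,fy=6,interpolation=2))
```

```text
(no output)
```

View pics/smag.png

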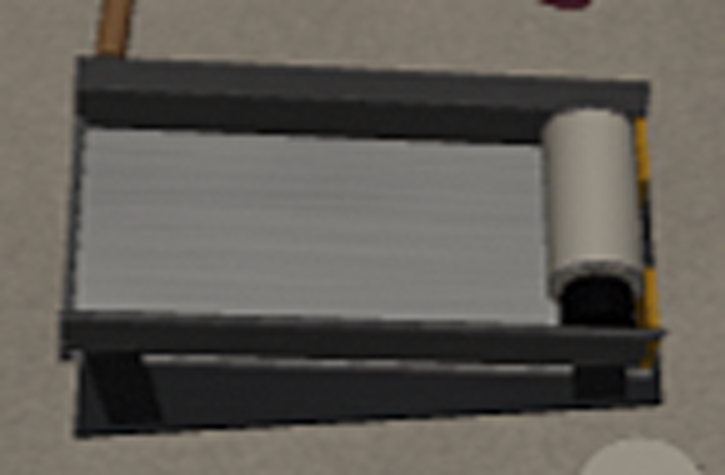

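View pics/stray.png

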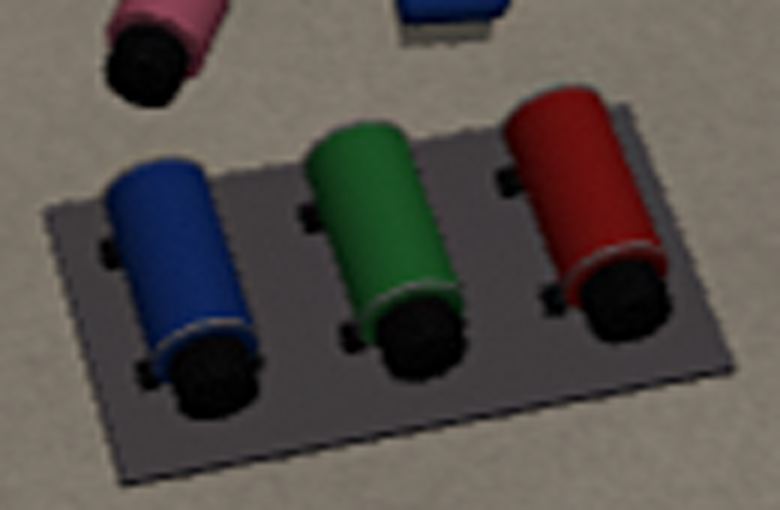

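Run:
```python
from h import *
c=r.camera_info('scene');t=r.camera_info('top')
S=lambda p:np.array(p)/5+np.array((190,220))-.4
U=lambda p:np.array(p)/4.5+np.array((305,160))-.4
P={}
for n,s,u in(('nu',(80,58),(657,432)),('nl',(650,85),(40,330)),('fu',(62,315),(708,125)),('fl',(663,332),(98,42))):
    p,e=tri(c,S(s),t,U(u));P[n]=p;print(n,p.round(1),e.round(1))
lo=(P['nl']+P['fl'])/2;up=(P['nu']+P['fu'])/2
v=lo-up;print('mid',lo,up,np.arctan2(-v[0],v[1]),np.linalg.norm(v[:2]))
T=np.array([onz(c,np.array(p)/6+np.array((335,180))-.4,8) for p in((42,212),(630,105),(735,370),(122,485))])
print(T.round(),T.mean(0).round(1));v=T[1]+T[2]-T[0]-T[3];print(np.arctan2(-v[0],v[1]))
```

```text
nu [ 474.8 -356.1  139.3] 0.0
nl [529.6 -47.3  80.6] 1.0
fu [ 632.5 -385.5  137.4] 0.2
fl [687.7 -76.3  82.3] 2.0
mid [608.62953771 -61.79387933  81.44074865] [ 553.65287466 -370.82111259  138.31886302] -0.1760603536205525 313.8793787044237
[[421.  48.   8.]
 [429. 364.   8.]
 [597. 357.   8.]
 [589.  44.   8.]] [508.9 203.4   8. ]
-0.025010296659748046
```

```bash
cat >> h.py <<'E'
def go(p,yaw=None):
    s=r.observe();T=s['tool_pos'];y=s['eef_rot'][2]
    from scipy.spatial.transform import Rotation as R
    M=R.from_euler('xyz',s['eef_rot']).as_matrix()
    d=M.T@(np.array(p)-T)/1000
    tw=0 if yaw is None else -np.degrees((yaw-y+np.pi)%(2*np.pi)-np.pi)
    print('lin',d.round(4),'tw',round(tw,2),'|',T.round(1),round(y,4),'w',round(s['width'],1),'t',round(s['clock'],2), 'F',np.round(s['ft_force'],1))
E
python3 -c "
from h import *
go((550,-330,231),-1.6)
go((502,309,231),-1.6)"
```

```text
lin [-1.491e-01 -4.304e-01 -2.000e-04] tw 18.57 | [ 181.5 -597.7  230.6] -1.276 w 85.5 t 0.1 F [-0.5  0.3 -0.1]
lin [-7.745e-01 -5.701e-01  5.000e-04] tw 18.57 | [ 181.5 -597.7  230.6] -1.276 w 85.5 t 0.1 F [-0.5  0.3 -0.1]
```

```bash
python3 -m jog '{"fingers":[1,1,1,1,1,1,1,1,1,1],"linear":[[-0.15,-0.43,0],[-0.15,-0.43,0],[-0.15,-0.43,0],[-0.15,-0.43,0],[-0.15,-0.43,0],[-0.15,-0.43,0],[-0.15,-0.43,0],[-0.15,-0.43,0],[-0.15,-0.43,0],[-0.15,-0.43,0]],"twist":[0,0,0,0,0,0,0,0,0,0]}'
python3 -c "
from h import *
go((600,0,231),-1.6)"
```

```text
clock: 0.93
tool_pos: [519.4, -350.9, 231.1]
eef_rot: [3.141, 0.0, -1.276]
ft_force: [0.9, -0.9, -0.1]
width: 85.5
lin [-3.124e-01 -1.791e-01  1.000e-04] tw 18.55 | [ 519.4 -350.9  231.1] -1.2762 w 85.5 t 0.93 F [ 0.9 -0.9 -0.1]
```

```bash
python3 -m jog '{"fingers":[1,1,1,1,1,1,1,1,1,1],"linear":[[-0.31,-0.18,0],[-0.31,-0.18,0],[-0.31,-0.18,0],[-0.31,-0.18,0],[-0.31,-0.18,0],[-0.31,-0.18,0],[-0.31,-0.18,0],[-0.31,-0.18,0],[-0.31,-0.18,0],[-0.31,-0.18,0]],"twist":[0,5,10,15,18.5,18.5,18.5,18.5,18.5,18.5]}'
python3 -c "
from h import *
go((502,309,180),-1.6)"
```

```text
clock: 1.77
tool_pos: [600.5, 4.6, 231.0]
eef_rot: [3.141, 0.003, -1.59]
ft_force: [0.0, 0.1, 0.2]
width: 85.3
lin [-0.3023  0.1041  0.0521] tw 0.6 | [600.5   4.6 231. ] -1.5895 w 85.3 t 1.77 F [0.  0.1 0.2]
```

```bash
python3 -m jog '{"fingers":[1,1,1,1,1,1,1,1,1,1],"linear":[[-0.302,0.104,0.05],[-0.302,0.104,0.05],[-0.302,0.104,0.05],[-0.302,0.104,0.05],[-0.302,0.104,0.05],[-0.302,0.104,0.05],[-0.302,0.104,0.05],[-0.302,0.104,0.05],[-0.302,0.104,0.05],[-0.302,0.104,0.05]],"twist":[0,0,0,0.3,0.3,0.3,0.3,0.3,0.3,0.3]}'
python3 -c "
from h import *
go((502,309,17),-1.6)
w=r.camera_info('wrist');print(w)
cv2.imwrite('pics/w1.png',r.snapshot('wrist'))"
```

```text
clock: 2.6
tool_pos: [503.3, 303.3, 180.6]
eef_rot: [3.14, -0.0, -1.6]
ft_force: [0.6, -1.5, -0.1]
width: 85.2
lin [-0.0057  0.0013  0.1636] tw 0.01 | [503.3 303.3 180.6] -1.5999 w 85.2 t 2.6 F [ 0.6 -1.5 -0.1]
{'fx': 371.64829954431775, 'fy': 371.64829954431775, 'cx': 313.50447054756296, 'cy': 241.6821420650416, 'pose': array([[-2.90260851e-02,  9.46057693e-01,  3.22695412e-01,
         5.86492916e+02],
       [-9.99578283e-01, -2.77502989e-02, -8.55438415e-03,
         3.01076478e+02],
       [ 8.61953212e-04, -3.22807626e-01,  9.46464206e-01,
         3.22720221e+02],
       [ 0.00000000e+00,  0.00000000e+00,  0.00000000e+00,
         1.00000000e+00]])}
```

View pics/w1.png

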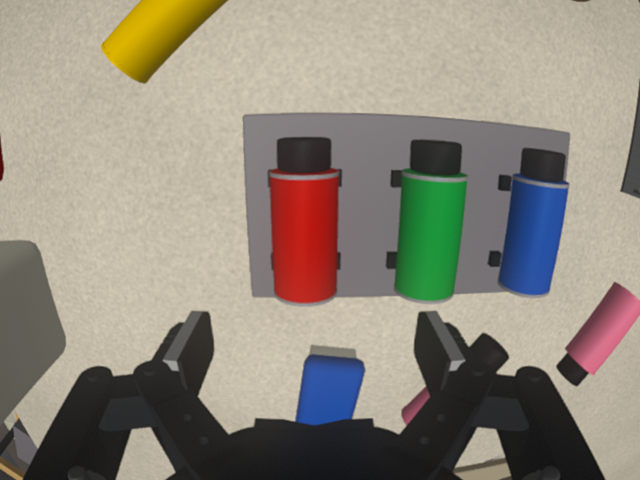

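The wrist view shows the red can at columns 272–338, rows 172–300, centred near (305,235) and lying straight. I'll cast these pixels onto the plane at axis height as a cross-check.

```bash
cat >> h.py <<'E'
def wz(cam,uv,z):
    a=(uv[0]-cam['cx'])/cam['fx'];b=(uv[1]-cam['cy'])/cam['fy'];th=np.hypot(a,b)
    k=np.tan(th)/th if th>1e-9 else 1
    d=cam['pose'][:3,:3]@np.array([a*k,-b*k,-1.]);o=cam['pose'][:3,3]
    return o+d*(z-o[2])/d[2]
def hsvmask(im,lo,hi):
    return cv2.inRange(cv2.cvtColor(im,cv2.COLOR_BGR2HSV),np.array(lo),np.array(hi))
E
python3 - <<'E'
from h import *
im=cv2.imread('pics/w1.png');w=r.camera_info('wrist')
for n,lo,hi,box in(('red',(0,120,80),(6,255,255),(250,120,360,320)),('green',(50,100,50),(85,255,255),(380,120,480,320)),('blue',(100,100,50),(130,255,255),(490,120,580,320))):
    m=hsvmask(im,lo,hi);k=np.zeros_like(m);x0,y0,x1,y1=box;k[y0:y1,x0:x1]=m[y0:y1,x0:x1]
    for f in(.25,.5,.75):
        ys=np.where(k.any(1))[0];y=int(ys[0]+f*(ys[-1]-ys[0]));xs=np.where(k[y])[0]
        a,b=wz(w,(xs[0],y),35),wz(w,(xs[-1],y),35);print(n,((a+b)/2).round(1),np.linalg.norm(a-b).round(1))
    xm=int(np.where(k.any(0))[0].mean());print('ends',wz(w,(xm,ys[0]),58).round(1),wz(w,(xm,ys[-1]),35).round(1))
go((502,309,17))
E
```

```text
red [524.  308.2  35. ] 52.4
red [495.7 309.3  35. ] 52.2
red [466.5 309.7  35. ] 53.9
ends [553.3 307.2  58. ] [434.3 312.7  35. ]
green [521.8 202.3  35. ] 55.5
green [493.3 203.3  35. ] 54.9
green [463.2 204.3  35. ] 55.6
ends [551.3 213.7  58. ] [430.5 198.2  35. ]
blue [519.1  96.7  35. ] 64.1
blue [490.5  97.5  35. ] 63.9
blue [460.6  98.4  35. ] 64.0
ends [549.5 122.1  58. ] [427.8  85.9  35. ]
lin [-0.0076  0.0027  0.1638] tw 0 | [504.6 301.4 180.8] -1.603 w 85.3 t 2.65 F [ 1.1 -0.8  1. ]
```

```bash
python3 -m jog '{"fingers":[1,1,1,1],"linear":[[0,0,0],[0,0,0],[0,0,0],[0,0,0]],"twist":[0,0,0,0]}'
python3 -c "
from h import *
go((502,309,17),-1.603);go((502,309,17),-1.603)"
```

```text
clock: 2.98
tool_pos: [505.4, 300.4, 181.4]
eef_rot: [-3.141, -0.0, -1.606]
ft_force: [-0.7, 0.3, 0.7]
width: 85.6
lin [-0.0085  0.0038  0.1644] tw -0.15 | [505.4 300.4 181.4] -1.6057 w 85.6 t 2.98 F [-0.7  0.3  0.7]
lin [-0.0085  0.0038  0.1644] tw -0.15 | [505.4 300.4 181.4] -1.6057 w 85.6 t 2.98 F [-0.7  0.3  0.7]
```

```bash
python3 -m jog '{"fingers":[1,1,1,1,1,1,1,1,1],"linear":[[-0.0085,0.004,0.02],[-0.0085,0.004,0.05],[-0.0085,0.004,0.08],[-0.0085,0.004,0.11],[-0.0085,0.004,0.11],[-0.0085,0.004,0.11],[-0.0085,0.004,0.11],[-0.0085,0.004,0.11],[-0.0085,0.004,0.11]],"twist":[0,0,0,0,0,0,0,0,0]}'
python3 -c "
from h import *
go((502,309,17),-1.603)"
```

```text
clock: 3.73
tool_pos: [502.2, 310.5, 73.3]
eef_rot: [-3.139, 0.001, -1.604]
ft_force: [0.4, 0.7, 0.1]
width: 85.8
lin [0.0016 0.0003 0.0563] tw -0.08 | [502.2 310.5  73.3] -1.6044 w 85.8 t 3.73 F [0.4 0.7 0.1]
```

```bash
python3 -m jog '{"fingers":[1,1,1,1,1,1,1],"linear":[[0.001,0,0.02],[0.001,0,0.04],[0.001,0,0.055],[0.001,0,0.055],[0.001,0,0.055],[0.001,0,0.055],[0.001,0,0.055]],"twist":[0,0,0,0,0,0,0]}'
python3 -c "
from h import *
go((502,309,17),-1.603)"
```

```text
clock: 4.32
tool_pos: [502.0, 309.6, 17.9]
eef_rot: [-3.14, 0.001, -1.604]
ft_force: [-0.1, 0.9, 0.7]
width: 85.3
lin [ 0.0006 -0.      0.0009] tw -0.07 | [502.  309.6  17.9] -1.6041 w 85.3 t 4.32 F [-0.1  0.9  0.7]
```

```bash
python3 -m jog '{"fingers":[0,0,0,0,0,0,0,0],"linear":[[0,0,0],[0,0,0],[0,0,0],[0,0,0],[0,0,0],[0,0,0],[0,0,0],[0,0,0]],"twist":[0,0,0,0,0,0,0,0]}'
```

```text
clock: 4.98
tool_pos: [501.5, 309.3, 17.2]
eef_rot: [-3.14, 0.0, -1.604]
ft_force: [-1.4, -1.8, 5.8]
width: 52.4
```

```bash
python3 -m jog '{"fingers":[0,0,0,0,0,0,0,0,0,0],"linear":[[0,0,-0.01],[0,0,-0.03],[0,0,-0.06],[0,0,-0.09],[0,0,-0.12],[0,0,-0.15],[0,0,-0.18],[0,0,-0.2],[0,0,-0.2],[0,0,-0.2]],"twist":[0,0,0,0,0,0,0,0,0,0]}'
python3 -c "
from h import *
go((600,0,220),-1.66)
go((559,-303,220),-1.747)
cv2.imwrite('pics/w2.png',r.snapshot('wrist'))"
```

```text
clock: 5.82
tool_pos: [501.2, 309.1, 216.9]
eef_rot: [-3.14, 0.0, -1.604]
ft_force: [0.1, -0.7, -3.8]
width: 52.4
lin [ 0.3056 -0.109  -0.0031] tw 3.21 | [501.2 309.1 216.9] -1.604 w 52.4 t 5.82 F [ 0.1 -0.7 -3.8]
lin [ 0.6098 -0.0781 -0.0032] tw 8.19 | [501.2 309.1 216.9] -1.604 w 52.4 t 5.82 F [ 0.1 -0.7 -3.8]
```

View pics/w2.png

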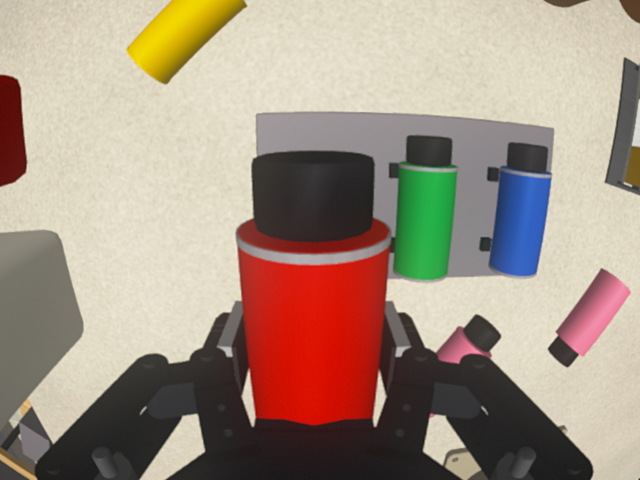

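The red can is held straight between the pads, with the cap at the top of the picture around (313,195). Now to the magazine.

```bash
python3 -m jog '{"fingers":[0,0,0,0,0,0,0,0,0,0],"linear":[[0.03,-0.01,0],[0.06,-0.02,0],[0.095,-0.033,0],[0.13,-0.045,0],[0.165,-0.058,0],[0.2,-0.07,0],[0.235,-0.083,0],[0.27,-0.095,0],[0.295,-0.105,0],[0.305,-0.109,0]],"twist":[0,0,0,0,1,2,3,3,3,3]}'
python3 -c "
from h import *
go((559,-303,220),-1.747)"
```

```text
clock: 6.7
tool_pos: [599.7, -5.6, 213.6]
eef_rot: [3.138, -0.003, -1.663]
ft_force: [-0.4, 0.3, -3.1]
width: 52.1
lin [ 0.2999  0.0132 -0.0055] tw 4.83 | [599.7  -5.6 213.6] -1.6627 w 52.1 t 6.7 F [-0.4  0.3 -3.1]
```

```bash
python3 -m jog '{"fingers":[0,0,0,0,0,0,0,0,0,0],"linear":[[0.03,0.002,0],[0.07,0.004,0],[0.11,0.006,0],[0.15,0.008,0],[0.19,0.01,0],[0.23,0.012,0],[0.265,0.013,0],[0.29,0.013,0],[0.3,0.013,0],[0.3,0.013,0]],"twist":[0,0,0,1,2,3,4,4.8,4.8,4.8]}'
python3 -m jog '{"fingers":[0,0,0],"linear":[[0,0,0],[0,0,0],[0,0,0]],"twist":[0,0,0]}'
python3 -c "
from h import *
go((559,-303,140),-1.747)"
```

```text
clock: 7.53
tool_pos: [559.5, -300.1, 214.0]
eef_rot: [3.138, -0.0, -1.744]
ft_force: [-0.5, 1.1, -3.3]
width: 52.5
clock: 7.78
tool_pos: [561.8, -295.1, 215.9]
eef_rot: [3.141, 0.001, -1.737]
ft_force: [0.9, 0.9, -2.4]
width: 52.4
lin [0.0084 0.0014 0.0759] tw 0.55 | [ 561.8 -295.1  215.9] -1.7374 w 52.4 t 7.78 F [ 0.9  0.9 -2.4]
```

Next I lower to TCP z 135, still above the mouth, then check the lateral fit from the top camera.

```bash
python3 -m jog '{"fingers":[0,0,0,0,0,0,0],"linear":[[0.008,0.001,0.02],[0.008,0.001,0.04],[0.008,0.001,0.06],[0.008,0.001,0.075],[0.008,0.001,0.075],[0.008,0.001,0.075],[0.008,0.001,0.075]],"twist":[0.5,0.5,0.5,0.5,0.5,0.5,0.5]}'
python3 -c "
from h import *
go((559,-303,83),-1.747)
a=r.snapshot('top')
w=r.snapshot('wrist');cv2.imwrite('pics/w3.png',w)
cv2.imwrite('pics/t3.png',cv2.resize(a[150:290,300:480],None,fx=4,fy=4,interpolation=2))"
```

```text
clock: 8.37
tool_pos: [559.8, -304.6, 142.7]
eef_rot: [-3.14, -0.0, -1.748]
ft_force: [-0.4, -0.5, -3.1]
width: 52.5
lin [-0.0014  0.0012  0.0597] tw -0.05 | [ 559.8 -304.6  142.7] -1.7479 w 52.5 t 8.37 F [-0.4 -0.5 -3.1]
```

View pics/w3.png

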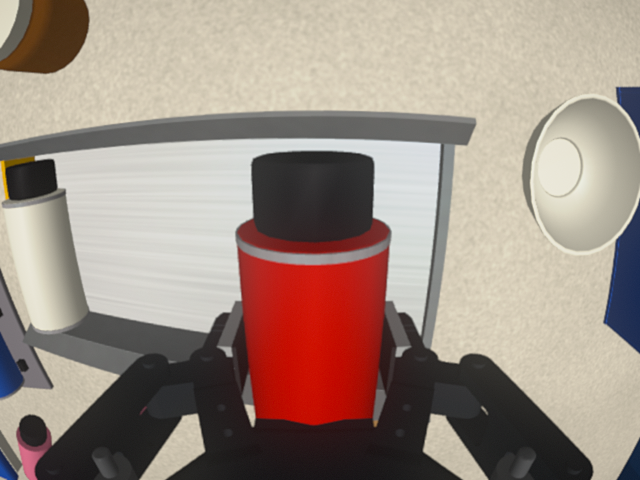

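View pics/t3.png

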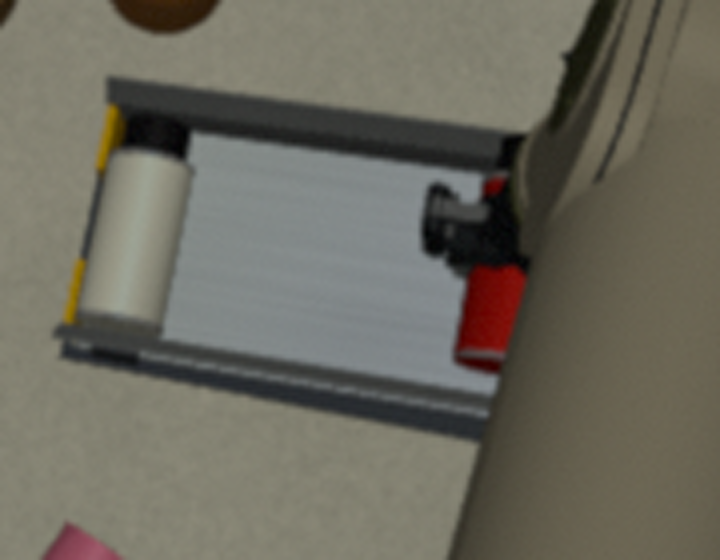

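Run:
```python
from h import *
w=r.camera_info('wrist');t=r.camera_info('top')
ex=np.array([np.cos(-.176),np.sin(-.176),0])
L=np.array([566,-304,99.])
f=lambda n,p:print(n,p.round(1),'magx',((p-L)@ex).round(1))
f('cap end',wz(w,(313,154),181.5))
f('ring(+40)',wz(w,(313,262),187.5))
zr=71.7
f('wall/ramp far',wz(w,(313,139),zr-1))
f('rim far outer',wz(w,(313,112),126))
f('base bottom', onz(t,np.array((478,368))/4+np.array((300,150))-.4,136))
f('base top', onz(t,np.array((482,348))/4+np.array((300,150))-.4,187))
f('near rim outer', onz(t,np.array((480,400))/4+np.array((300,150))-.4,126))
```

```text
cap end [ 632.1 -317.6  181.5] magx 67.5
ring(+40) [ 602.8 -312.4  187.5] magx 37.7
wall/ramp far [ 630.9 -317.5   70.7] magx 66.3
rim far outer [ 645. -320.  126.] magx 80.6
base bottom [ 505.4 -287.2  136. ] magx -62.6
base top [ 508.2 -279.   187. ] magx -61.3
near rim outer [ 488.6 -290.2  126. ] magx -78.6
```

```bash
python3 -m jog '{"fingers":[0,0,0,0,0,0,0],"linear":[[-0.001,0.001,0.015],[-0.001,0.001,0.025],[-0.001,0.001,0.035],[-0.001,0.001,0.042],[-0.001,0.001,0.045],[-0.001,0.001,0.045],[-0.001,0.001,0.045]],"twist":[0,0,0,0,0,0,0]}'
python3 -c "
from h import *
go((559,-303,83),-1.747)
cv2.imwrite('pics/w4.png',r.snapshot('wrist'))"
```

```text
clock: 9.05
tool_pos: [558.3, -304.0, 96.5]
eef_rot: [-3.141, -0.0, -1.749]
ft_force: [-0.2, 0.1, -3.0]
width: 52.6
lin [-0.0011 -0.0005  0.0135] tw -0.11 | [ 558.3 -304.    96.5] -1.7489 w 52.6 t 9.05 F [-0.2  0.1 -3. ]
```

View pics/w4.png

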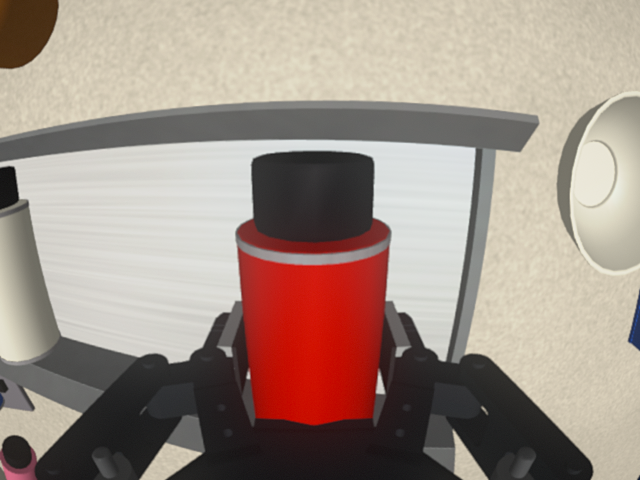

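No contact force, and the cap end sits inside the far wall (cap at row 154, wall foot at row 138). Going down to set it on the ramp.

```bash
python3 -m jog '{"fingers":[0,0,0,0,0,0],"linear":[[0,0,0.005],[0,0,0.008],[0,0,0.011],[0,0,0.013],[0,0,0.013],[0,0,0.013]],"twist":[0,0,0,0,0,0]}'
```

```text
clock: 9.6
tool_pos: [558.1, -303.8, 83.2]
eef_rot: [3.141, 0.0, -1.749]
ft_force: [-0.2, 0.6, -2.7]
width: 52.4
```

```bash
python3 -m jog '{"fingers":[0,0,0],"linear":[[0,0,0.001],[0,0,0.002],[0,0,0.002]],"twist":[0,0,0]}'
```

```text
clock: 9.85
tool_pos: [558.1, -303.9, 81.2]
eef_rot: [3.142, -0.0, -1.749]
ft_force: [0.3, 0.2, -2.9]
width: 52.7
```

```bash
python3 -m jog '{"fingers":[1,1,1,1,1,1],"linear":[[0,0,0],[0,0,0],[0,0,0],[0,0,0],[0,0,0],[0,0,0]],"twist":[0,0,0,0,0,0]}'
python3 -m jog '{"fingers":[1,1,1,1,1,1,1,1,1,1],"linear":[[0,0,-0.01],[0,0,-0.02],[0,0,-0.035],[0,0,-0.055],[0,0,-0.08],[0,0,-0.11],[0,0,-0.135],[0,0,-0.14],[0,0,-0.14],[0,0,-0.14]],"twist":[0,0,0,0,0,0,0,0,0,0]}'
python3 -c "
from h import *
go((600,0,225),-1.66)
cv2.imwrite('pics/w5.png',r.snapshot('wrist'))"
```

```text
clock: 10.35
tool_pos: [558.4, -303.8, 81.6]
eef_rot: [-3.141, 0.0, -1.749]
ft_force: [1.2, 0.6, 0.5]
width: 85.5
clock: 11.18
tool_pos: [558.0, -304.0, 221.6]
eef_rot: [-3.141, -0.0, -1.749]
ft_force: [0.3, 0.2, -0.1]
width: 85.3
lin [-0.3066  0.0126 -0.0035] tw -5.1 | [ 558.  -304.   221.6] -1.7491 w 85.3 t 11.18 F [ 0.3  0.2 -0.1]
```

View pics/w5.png

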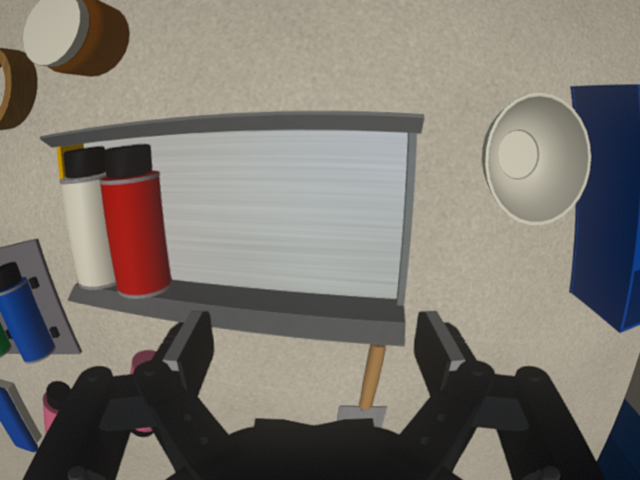

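The red can lies against the white one, at columns 103–170, rows 145–296. Next is blue.

```bash
python3 -c "
from h import *
go((497,99,190),-1.603)"
```

```text
lin [-0.3856  0.1311  0.0308] tw -8.37 | [ 557.7 -303.8  220.6] -1.7491 w 85.2 t 11.23 F [-0.1  0.1 -0.6]
```

```bash
python3 -m jog '{"fingers":[1,1,1,1,1,1,1,1,1,1],"linear":[[-0.03,0.01,0],[-0.068,0.023,0],[-0.106,0.036,0],[-0.145,0.049,0],[-0.184,0.062,0],[-0.222,0.075,0],[-0.26,0.088,0],[-0.3,0.102,0],[-0.338,0.115,0],[-0.37,0.126,0]],"twist":[0,0,-1,-2,-3,-4,-5,-6,-7,-8]}'
python3 -m jog '{"fingers":[1,1,1,1,1,1],"linear":[[-0.015,0.005,0],[-0.015,0.005,0],[-0.015,0.005,0],[-0.015,0.005,0],[-0.015,0.005,0],[-0.015,0.005,0]],"twist":[0,0,0,0,0,0]}'
python3 -c "
from h import *
go((497,99,17),-1.603)
cv2.imwrite('pics/w6.png',r.snapshot('wrist'));cv2.imwrite('pics/t6.png',r.snapshot('top'))
im=cv2.imread('pics/w6.png');w=r.camera_info('wrist')
k=hsvmask(im,(100,120,60),(130,255,255));n,l,s,ce=cv2.connectedComponentsWithStats(k)
for i in range(1,n):
  if s[i,4]>1500:
    print(s[i]);m=l==i;ys=np.where(m.any(1))[0]
    for f in(.25,.5,.75):
      y=int(ys[0]+f*(ys[-1]-ys[0]));xs=np.where(m[y])[0];a,b=wz(w,(xs[0],y),35),wz(w,(xs[-1],y),35);print(((a+b)/2).round(1),np.linalg.norm(a-b).round(1))
"
```

```text
clock: 12.07
tool_pos: [498.1, 85.4, 220.2]
eef_rot: [3.14, -0.0, -1.607]
ft_force: [0.1, -0.6, -0.6]
width: 85.5
clock: 12.57
tool_pos: [495.5, 96.5, 221.0]
eef_rot: [3.141, -0.0, -1.611]
ft_force: [0.2, 1.1, 0.1]
width: 85.2
lin [-0.0026 -0.0015  0.204 ] tw -0.48 | [495.5  96.5 221. ] -1.6115 w 85.2 t 12.57 F [0.2 1.1 0.1]
[ 278  167   61  112 6210]
[512.5 101.2  35. ] 52.2
[486.2 101.4  35. ] 51.5
[458.8 102.6  35. ] 52.8
```

View pics/w6.png

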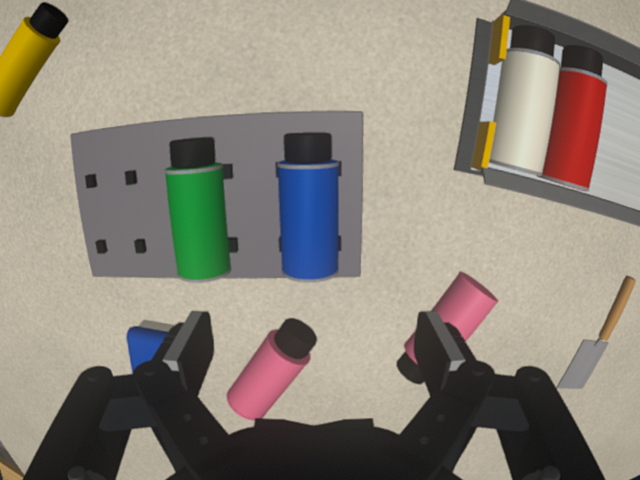

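View pics/t6.png

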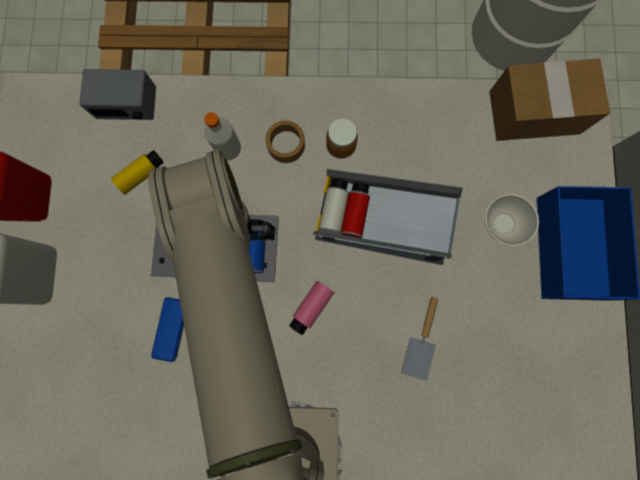

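White and red sit side by side in the channel, at (335,210) and (355,210) in the top view. The blue can is measured at y ≈ 100.5. Descending.

```bash
python3 -m jog '{"fingers":[1,1,1,1,1,1,1,1,1,1],"linear":[[-0.0035,-0.0015,0.02],[-0.0035,-0.0015,0.05],[-0.0035,-0.0015,0.085],[-0.0035,-0.0015,0.12],[-0.0035,-0.0015,0.14],[-0.0035,-0.0015,0.15],[-0.0035,-0.0015,0.15],[-0.0035,-0.0015,0.15],[-0.0035,-0.0015,0.15],[-0.0035,-0.0015,0.15]],"twist":[-0.5,-0.5,-0.5,-0.5,-0.5,-0.5,-0.5,-0.5,-0.5,-0.5]}'
python3 -c "
from h import *
go((497,100.5,17),-1.603)"
```

```text
clock: 13.5
tool_pos: [498.1, 101.4, 73.0]
eef_rot: [-3.139, 0.0, -1.601]
ft_force: [0.4, 0.2, 0.0]
width: 85.0
lin [0.0009 0.0012 0.056 ] tw 0.12 | [498.1 101.4  73. ] -1.6009 w 85.0 t 13.5 F [0.4 0.2 0. ]
```

```bash
python3 -m jog '{"fingers":[1,1,1,1,1,1,1],"linear":[[0.001,0.001,0.02],[0.001,0.001,0.04],[0.001,0.001,0.056],[0.001,0.001,0.056],[0.001,0.001,0.056],[0.001,0.001,0.056],[0.001,0.001,0.056]],"twist":[0,0,0,0,0,0,0]}'
python3 -m jog '{"fingers":[0,0,0,0,0,0,0,0],"linear":[[0,0,0],[0,0,0],[0,0,0],[0,0,0],[0,0,0],[0,0,0],[0,0,0],[0,0,0]],"twist":[0,0,0,0,0,0,0,0]}'
```

```text
clock: 14.08
tool_pos: [497.0, 100.5, 16.8]
eef_rot: [-3.139, 0.0, -1.601]
ft_force: [-0.6, -0.1, 0.0]
width: 85.6
clock: 14.75
tool_pos: [496.3, 100.1, 16.2]
eef_rot: [-3.141, -0.0, -1.601]
ft_force: [-3.1, -1.0, 9.5]
width: 52.4
```

```bash
python3 -m jog '{"fingers":[0,0,0,0,0,0,0,0,0,0],"linear":[[0,0,-0.01],[0,0,-0.03],[0,0,-0.06],[0,0,-0.09],[0,0,-0.12],[0,0,-0.15],[0,0,-0.18],[0,0,-0.2],[0,0,-0.2],[0,0,-0.2]],"twist":[0,0,0,0,0,0,0,0,0,0]}'
python3 -c "
from h import *
go((559,-303,220),-1.747)
cv2.imwrite('pics/w7.png',r.snapshot('wrist'))"
```

```text
clock: 15.58
tool_pos: [496.0, 100.4, 216.0]
eef_rot: [-3.14, -0.0, -1.601]
ft_force: [0.1, -0.6, -3.9]
width: 52.3
lin [ 0.4013 -0.0749 -0.0038] tw 8.39 | [496.  100.4 216. ] -1.6006 w 52.3 t 15.58 F [ 0.1 -0.6 -3.9]
```

View pics/w7.png

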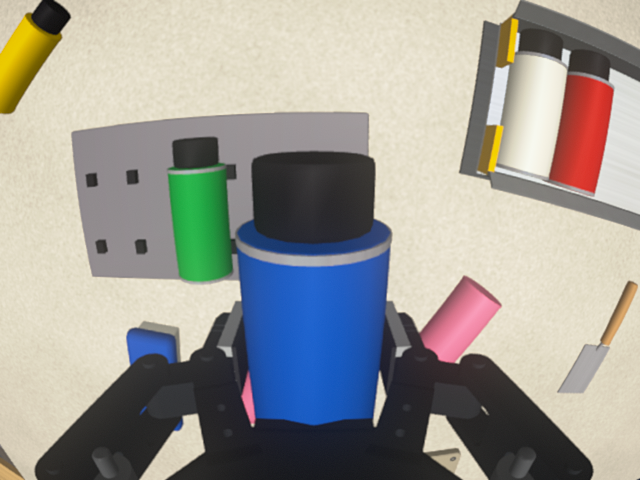

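The blue can is held exactly as red was, with the cap's upper edge at row 153. The same placing target applies.

```bash
python3 -m jog '{"fingers":[0,0,0,0,0,0,0,0,0,0],"linear":[[0.03,-0.006,-0.005],[0.07,-0.013,-0.005],[0.11,-0.02,-0.005],[0.15,-0.028,-0.005],[0.19,-0.035,-0.005],[0.23,-0.043,-0.005],[0.27,-0.05,-0.005],[0.31,-0.058,-0.005],[0.345,-0.065,-0.005],[0.375,-0.07,-0.005]],"twist":[0,0,1,2,3,4,5,6,7,8]}'
python3 -m jog '{"fingers":[0,0,0,0,0,0,0],"linear":[[0.02,-0.002,0],[0.026,-0.002,0],[0.026,-0.002,0],[0.026,-0.002,0],[0.026,-0.002,0],[0.026,-0.002,0],[0.026,-0.002,0]],"twist":[0,0,0,0,0,0,0]}'
python3 -c "
from h import *
go((558.2,-304,140),-1.747)"
```

```text
clock: 16.47
tool_pos: [553.5, -279.4, 217.7]
eef_rot: [3.138, 0.0, -1.743]
ft_force: [0.7, 0.8, -2.2]
width: 52.6
clock: 17.05
tool_pos: [552.6, -301.3, 220.4]
eef_rot: [-3.141, 0.0, -1.738]
ft_force: [-0.2, 0.7, -2.8]
width: 52.3
lin [ 0.0017 -0.006   0.0804] tw 0.49 | [ 552.6 -301.3  220.4] -1.7385 w 52.3 t 17.05 F [-0.2  0.7 -2.8]
```

```bash
python3 -m jog '{"fingers":[0,0,0,0,0,0,0,0],"linear":[[0.0015,-0.006,0.02],[0.0015,-0.006,0.04],[0.0015,-0.006,0.06],[0.0015,-0.006,0.075],[0.0015,-0.006,0.08],[0.0015,-0.006,0.08],[0.0015,-0.006,0.08],[0.0015,-0.006,0.08]],"twist":[0.5,0.5,0.5,0.5,0.5,0.5,0.5,0.5]}'
python3 -c "
from h import *
go((558.2,-304,96),-1.748)
cv2.imwrite('pics/w8.png',r.snapshot('wrist'))"
```

```text
clock: 17.72
tool_pos: [558.7, -305.3, 141.9]
eef_rot: [-3.139, -0.001, -1.749]
ft_force: [1.3, 0.1, -2.6]
width: 52.3
lin [-0.0012  0.0008  0.0459] tw -0.04 | [ 558.7 -305.3  141.9] -1.7487 w 52.3 t 17.72 F [ 1.3  0.1 -2.6]
```

View pics/w8.png

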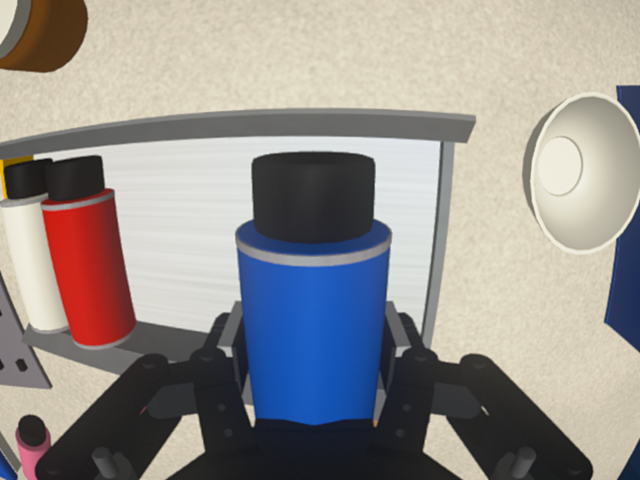

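The blue can is over the channel as red was, and the red and white cans are undisturbed at left. Lowering.

```bash
python3 -m jog '{"fingers":[0,0,0,0,0,0,0],"linear":[[-0.001,0.001,0.015],[-0.001,0.001,0.025],[-0.001,0.001,0.035],[-0.001,0.001,0.042],[-0.001,0.001,0.046],[-0.001,0.001,0.046],[-0.001,0.001,0.046]],"twist":[0,0,0,0,0,0,0]}'
python3 -m jog '{"fingers":[0,0,0,0,0,0],"linear":[[0,0,0.005],[0,0,0.01],[0,0,0.014],[0,0,0.015],[0,0,0.015],[0,0,0.015]],"twist":[0,0,0,0,0,0]}'
```

```text
clock: 18.35
tool_pos: [557.2, -304.0, 94.4]
eef_rot: [-3.142, -0.0, -1.749]
ft_force: [0.4, -0.0, -2.3]
width: 52.4
clock: 18.85
tool_pos: [557.2, -304.0, 80.1]
eef_rot: [-3.141, -0.0, -1.749]
ft_force: [-3.9, 1.7, 6.4]
width: 52.2
```

Light ramp contact (about 9 N upward after the weight). Releasing.

```bash
python3 -m jog '{"fingers":[1,1,1,1,1,1],"linear":[[0,0,-0.001],[0,0,-0.001],[0,0,-0.001],[0,0,-0.001],[0,0,-0.001],[0,0,-0.001]],"twist":[0,0,0,0,0,0]}'
python3 -m jog '{"fingers":[1,1,1,1,1,1,1,1,1,1],"linear":[[0,0,-0.01],[0,0,-0.02],[0,0,-0.035],[0,0,-0.055],[0,0,-0.08],[0,0,-0.11],[0,0,-0.135],[0,0,-0.14],[0,0,-0.14],[0,0,-0.14]],"twist":[0,0,0,0,0,0,0,0,0,0]}'
python3 -m jog '{"fingers":[1,1,1,1,1,1,1,1,1,1],"linear":[[0.04,0,0],[0.08,0,0],[0.1,0,0],[0.1,0,0],[0.1,0,0],[0.1,0,0],[0.1,0,0],[0.1,0,0],[0.1,0,0],[0.1,0,0]],"twist":[0,0,0,0,0,0,0,0,0,0]}'
python3 -c "
from h import *
go((557,-304,220))
cv2.imwrite('pics/w9.png',r.snapshot('wrist'));cv2.imwrite('pics/t9.png',r.snapshot('top'))"
```

```text
clock: 19.35
tool_pos: [557.2, -303.9, 80.3]
eef_rot: [-3.141, 0.0, -1.749]
ft_force: [0.9, 0.5, 0.5]
width: 85.4
clock: 20.18
tool_pos: [557.0, -304.0, 220.6]
eef_rot: [-3.141, -0.0, -1.749]
ft_force: [0.2, -0.2, -1.3]
width: 85.6
clock: 21.02
tool_pos: [539.7, -401.7, 220.4]
eef_rot: [-3.141, -0.0, -1.748]
ft_force: [0.9, -0.8, 0.7]
width: 85.7
lin [-0.0993  0.0002  0.0004] tw 0 | [ 539.7 -401.7  220.4] -1.748 w 85.7 t 21.02 F [ 0.9 -0.8  0.7]
```

View pics/w9.png

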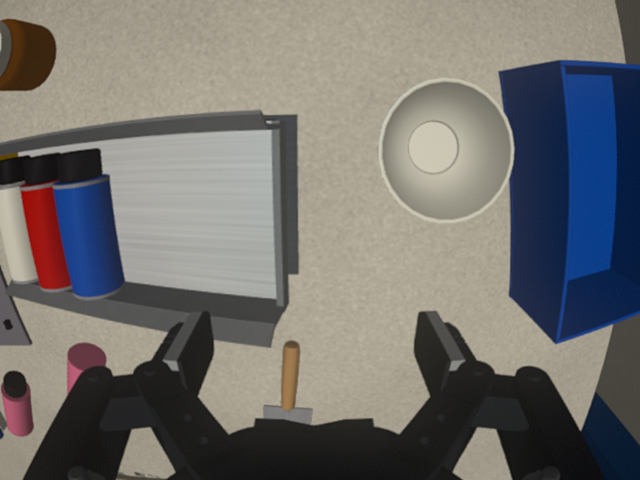

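View pics/t9.png

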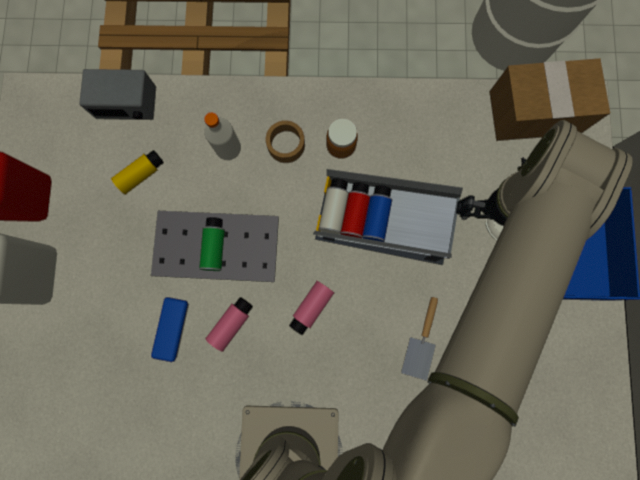

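All three cans lie together in the order white, red, blue, at (334,208), (356,210) and (377,213). Green is unmoved at (211,245). One last numeric check of spacing and rest.

```bash
python3 -m jog '{"fingers":[1,1,1,1],"linear":[[0,0,0],[0,0,0],[0,0,0],[0,0,0]],"twist":[0,0,0,0]}'
python3 - <<'E'
from h import *
im=r.snapshot('top');t=r.camera_info('top')
a0=cv2.imread('pics/t9.png')
print('diff mag',cv2.absdiff(im,a0)[170:270,310:450].mean())
E=np.array([np.cos(-.176),np.sin(-.176),0]);Y=np.array([-E[1],E[0],0]);L=np.array([566,-304,99.])
for n,lo,hi,z in(('white',(10,8,120),(40,90,255),61.3),('red',(0,120,60),(6,255,255),70.6),('blue',(100,120,60),(130,255,255),80)):
    k=hsvmask(im,lo,hi);m=np.zeros_like(k);m[175:250,318:400]=k[175:250,318:400]
    c=max(cv2.findContours(m,0,1)[0],key=cv2.contourArea);b=cv2.boxPoints(cv2.minAreaRect(c));b=b[np.argsort(b[:,1])]
    p,q=onz(t,(b[0]+b[1])/2,z),onz(t,(b[2]+b[3])/2,z);v=p-q
    c=q+v*65/105;print(n,'y from load',((c-L)@Y).round(1),'x',((c-L)@E).round(1),'yaw',np.arctan2(v[1],v[0]).round(3),np.linalg.norm(v).round())
g=hsvmask(im,(45,110,40),(85,255,255));g0=hsvmask(cv2.imread('pics/top0.png'),(45,110,40),(85,255,255))
f=lambda g:np.argwhere(g[205:280,192:232]).mean(0)
print('green px shift',f(g)-f(g0));print(r.observe()['ft_force'])
E
```

```text
clock: 21.45
tool_pos: [539.4, -402.4, 220.4]
eef_rot: [-3.142, -0.0, -1.749]
ft_force: [0.8, -0.3, 1.2]
width: 85.4
diff mag 0.9888333333333333
white y from load 211.5 x 4.3 yaw -0.195 101.0
red y from load 158.2 x 1.5 yaw -0.181 102.0
blue y from load 104.0 x 2.0 yaw -0.188 100.0
green px shift [0.09381715 0.03045583]
[ 0.20988708 -0.24549502  0.69819241]
```

Spacing is about 53–54 mm, as expected for touching cans. The axes are within 0.02 rad of the channel's, the cans are at rest, and green has not moved.

```bash
python3 -c "
from station import r
print(r.finish_job())"
```

```text
the job is handed in; nothing more can be done
None
```

I loaded the red can and then the blue can into the magazine, and handed the job in at about 21.5 s of the 59 s allowed. Each can was released at most a couple of millimetres above the ramp at the load point, and red was at rest behind white before I picked up blue.

**Cans in the magazine:** the last top view shows white, red and blue in order from the stop. They are about 211, 158 and 104 mm down-channel from the load point; I expected about 210, 157 and 104 mm. Their axes are within 0.02 rad of straight across the channel, and two pictures about 0.4 s apart show no motion.

**Everything else:** the green can moved less than 0.1 pixel, the bystanders I could see look unmoved, and the gripper is open and clear of everything. The arm hid the bowl in that last view; the wrist picture taken alongside it shows the bowl standing, but I did not measure its position.

**Disagreements:** the top and scene cameras differed by about 4 mm on the tray position, so I used the mean. The wrist view suggested the far wall was a few millimetres closer than the other views did. Red went in without contact; blue touched the ramp lightly at release, at about 9 N.

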